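# Snug up the sliding bookend and lock it with its cam lever

## Robot

A 6-joint arm with a two-finger parallel gripper is mounted at the origin on the work surface. World frame = base frame: x ahead of the robot, y to its left, z up, the work surface at z = 0. Lengths are in m, angles in rad, forces in N, time in s.
With the tool pointing down it reaches from about 0.35 to 0.8 m from the base axis. Payload 7.3 kg.
Tool frame: the origin (TCP) lies between the finger pads; the fingertips stand 25 mm ahead of it and the grasp point (between the pads) lies 6 mm ahead of it (r.tip_extent is the distance from the TCP to the fingertips, in m); z points along the fingers, y is the direction in which the jaws open and shut (so a half turn about z gives the same grasp; the last joint's range is limited). The gripper opens to 85 mm and grips with 20 to 120 N. Pads are 22 mm wide; open, the fingers measure 114 mm over their backs; the gripper's body (76 mm by 85 mm) begins 54 mm behind the grasp point. The pads swing forward as they close: fully open they stand 13 mm farther back than shut.
Start: joints at [-0.146, 0.342, 1.524, -0, 1.275, -0.146], TCP at [0.525, 0, 0.256] pointing down, gripper open.
Joint ranges: [-2.53, 2.53], [-0.77, 2.02], [0.04, 2.7], [-1, 4.14], [0.28, 2.66], [-3.11, 3.11]. Speed limits (rad/s): [2.57, 2.57, 3.14, 3.14, 3.14, 3.14].

## Interface

Orientations are given as a unit quaternion [x, y, z, w].
In Python, from workcell import r, command_gripper, optics gives the robot as it stands. The module is installed in compiled form; this text tells all that it offers. Calls block until the motion is done:
- r.reach(position, orientation): joint-space move of the TCP to a pose.
- r.move_straight(position, orientation=None, speed=0.15, max_force=None): straight line of the TCP; orientation=None keeps the orientation; speed is the mean speed in m/s. With max_force (N) it stops when the force on the tool has changed by that much, and returns True; else False.
- r.movej(angles): joint-space move.
- command_gripper(opening, force=None): finger opening in m; force is the grip in N (None keeps the last); returns when the fingers have stopped.
- r.hold(seconds).
- r.solve_ik(position, orientation): joint angles nearest the present ones, or None.
- r.read_state(): the state.
- optics.get_image(name): name is "scene" or "side" or "wrist"; returns (picture, depth): 384x512x3 uint8, red, green, blue; 384x512 float32, m along the optical axis (not along the pixel's ray), 0 where there is no reading.
- optics.camera_model(name): a dict with "K" (3x3 intrinsics, pixels), "k1" (the pictures are not rectified: a ray, as slopes to the right and down, at radius r is drawn at 1 + k1 r^2 times it, then the intrinsics apply), "R" (3x3) and "t" (3): a world point X has camera coordinates R X + t; the wrist camera has in their place "tool_from_camera" (4x4, takes a point from camera to tool coordinates, whose origin is the TCP and whose axes are the flange's). Camera axes: x right, y down, z forward; pixel columns grow to the right and rows downward; lengths in m; the calibration is good to about 2 mm. A picture is of the moment at which its call begins: read the wrist's pose just before it. camera_model takes no time and is no camera call.
A pose or a line that the arm cannot do raises r.PlanningError and nothing moves.
- r.finish_job(): hands the job in, once; it reports no verdict.
The state is a dict: "time_s": time; "joint_positions": joint angles; "dq": joint speeds; "tau": joint torques, N m; "eef_pos": TCP position; "eef_rot": TCP orientation; "contact_force": force on the tool from outside, world axes, zero at the start; "torque": the same for the moment, N m; "grip_width": finger opening in m.
Only numpy, scipy, OpenCV 4.12 (cv2) and the standard library are available. Lean on these libraries where they do the work, as an engineer would, in place of code of your own. Each camera call takes 0.05 s, during which the arm holds its last target. There are 200 camera calls.

## Task

The two books stand loose in the desk book rack. Push the rack's sliding bookend along until both books are snug against the far end plate, gently enough not to crush them, then flip the orange cam lever all the way over so that it snaps past centre and clamps the books; do not force the lever once it is over. Then let go, leaving the books standing and the mug, pen cup and jar where they are.

Things in the scene. Friction and masses are not known exactly. Their poses are not given: they have to be found in the camera images.
- rack: Light wood book rack fixed to the desk: base 150 (its x) x 340 (its y, -175 to +165) x 10 mm. Origin: underside centre line; z up. Books stand on it between an aluminium end plate at the -y end (85 mm high) and the grey sliding bookend at +y. The end plate's inner face is set anywhere from y = -130 to -100 mm and is not measured: find it by feel.
- carriage (a joint): Travel of the sliding bookend in m: 0 at the outer end, growing as it moves along the rack's -y towards the books (at most 0.125). The slide is stiff: it takes a steady push of about 10 N to move and stays where it is left. The two books add up to 4 N while they are being shoved along.
- push_face (a point): Middle of the outer face (+y side, black rubber patch) of the bookend's upright back plate, where to push towards rack -y; 61 mm above the desk; rack axes. The plate is 90 mm wide (x), 8 mm thick, from 11 to 86 mm above the desk; the rack base is the only thing outside it.
- pad: Grey plate with cork face on the book side of the bookend, 110 (x) x 8 x 78 mm high. Origin: centre of its face to the books (-y side), 51 mm above the desk; rack axes. Sprung: yields 3 N per mm, up to 8 mm. Closing the lever pushes it out by 2.7 mm, so just-snug books are clamped with about 8 N; with a gap over 1 mm they stay loose.
- lever (a joint): Cam lever angle in rad: 0 fully open (leaning 25 degrees from upright, to rack -x), 0.436 upright, 1.25 dead centre, 1.83 closed on its stop (80 degrees from upright, to +x). Swings about the rack's y direction; light at first, resists most (about 0.45 N m) near 0.7 rad and not at dead centre; short of that it springs back, past it it snaps shut by itself.
- lever_pivot (a point): Pivot of the lever on the bookend, 48 mm above the desk, 63.5 mm to the -y side of the push face; rack axes. The lever swings in the rack's x-z plane through it. Beside that plane a finger has 54 mm free to +y (then the back plate, top 86 mm above the desk) and 32 mm to -y (then a plate, top 71 mm, and beyond it the pad, top 90 mm).
- lever_tip (a point): Centre of the lever's round orange cross-grip (18 mm diameter, 24 mm long along rack y), 85 mm from the pivot; the lever bar is 14 mm wide along y and 10 mm thick.
- book_a: Teal hardback next to the bookend: 140 mm (its x) by 30 mm thick (its y) by 105 mm high, about 0.24 kg. Origin: centre of its underside.
- book_b: Tan hardback next to the end plate: 135 mm (its x) by 24 mm thick (its y) by 100 mm high, about 0.19 kg. Origin: centre of its underside.
- mug: White mug, 80 mm diameter, 95 mm high, a bystander. Origin: centre of its underside.
- pen_cup: Blue pen cup, 72 mm diameter, 135 mm high with its pens, a bystander. Origin: centre of its underside.
- vitamin_jar: Amber jar, 54 mm diameter, 75 mm high, a bystander. Origin: centre of its underside.
There are look-alikes about, which are no part of the job. Of the things that look like the book_a, the largest one is meant.

How it is judged:
By the outcome, as a careful person would: the job done as asked, in the order asked, and still so for the second after the job is handed in, with the robot touching nothing.
It also fails if it takes over 70 s, if anything falls off the work surface, if the arm or the gripper's body presses on something with over 40 N, if the wrist force passes 120 N, or if a joint passes its speed limit or range.

## Working session

There is one attempt and no reset: what is moved stays moved. The work goes in short steps, each a Python script; the robot and the scene stay as the last script left them, time stands still between calls to the robot, and variables do not carry over. Pictures are saved under pics/ and viewed, about 8 in all and at most 12, crops included, and the job is handed in when it is done.

```bash
mkdir -p pics; cat > h.py <<'E'
import numpy as np, cv2
from workcell import r, command_gripper, optics
def grab(n):
    im,d=optics.get_image(n); np.savez(f'{n}.npz',im=im,d=d); return im,d
def cloud(name,d,cm=None):
    cm=cm or optics.camera_model(name); K=np.array(cm['K']);k1=cm['k1']
    v,u=np.mgrid[0:d.shape[0],0:d.shape[1]]
    D=np.array([k1,0,0,0,0],float)
    xy=cv2.undistortPoints(np.stack([u.ravel(),v.ravel()],1).astype(np.float64)[:,None],K,D)[:,0]
    P=np.c_[xy,np.ones(len(xy))]*d.reshape(-1,1)
    W=(P-np.array(cm['t']))@np.array(cm['R'])
    W[d.ravel()<=0]=np.nan
    return W.reshape(*d.shape,3)
E
python3 - <<'E'
from h import *
for n in ('scene','side'):
    im,d=grab(n); cm=optics.camera_model(n); print(n,-np.array(cm['R']).T@np.array(cm['t']),cm['k1'],(d>0).mean())
    cv2.imwrite(f'pics/{n}0.png',im[:,:,::-1])
print(r.read_state()['eef_rot'],r.read_state()['contact_force'])
E
```

```text
scene [ 1.43342063 -0.13689693  0.69824502] -0.15535029059495037 0.99591064453125
side [ 0.31456441 -0.84835339  0.64117936] 0.01802537450667216 0.9958902994791666
[ 7.07108713e-01  7.07104509e-01 -4.20426590e-04 -5.52731201e-04] [ 0.01967364  0.44111617 -0.18451296]
```

View pics/scene0.png

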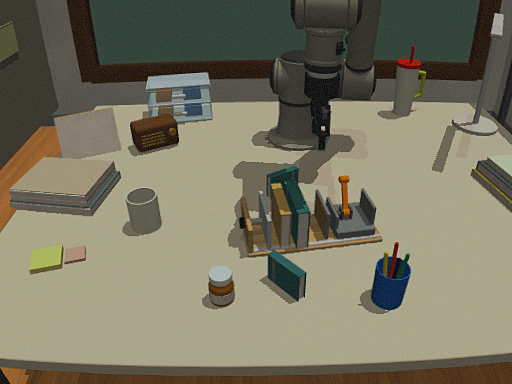

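View pics/side0.png

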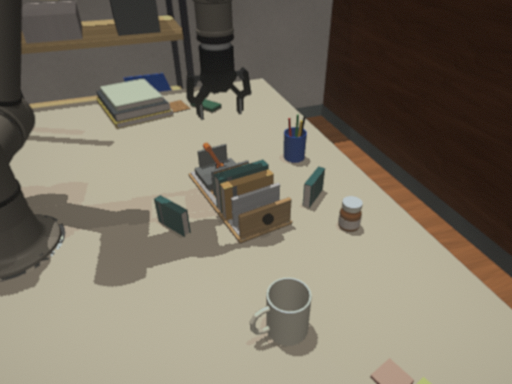

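Scene: rack at (310,215), with the bookend and orange lever to the right (345,195) and the end plate at about (265,220). Teal candidates are the book in the rack (297,212), a small one behind it (283,178) and a small one in front (287,275). The one in the rack is the largest. Next I'll localise it with the depth clouds.

```bash
python3 - <<'E'
from h import *
P=[];C=[]
for n in ('scene','side'):
    z=np.load(n+'.npz'); W=cloud(n,z['d']); im=z['im']
    hsv=cv2.cvtColor(im,cv2.COLOR_RGB2HSV)
    m=np.isfinite(W[...,0])
    print(n,'desk z',np.nanmedian(W[...,2][(abs(W[...,2])<.02)]))
    org=(hsv[...,0]<13)&(hsv[...,1]>180)&(hsv[...,2]>120)&(W[...,2]>.04)&(W[...,2]<.2)&(W[...,0]>.3)&(W[...,0]<.9)&(abs(W[...,1])<.35)
    o=W[org]; 
    print('orange',len(o)); print(np.round(o[np.argsort(-o[:,2])][::max(1,len(o)//14)],3))
    P.append(W[m]);C.append(im[m])
P=np.vstack(P);C=np.vstack(C)
np.savez('cl.npz',P=P,C=C)
# top-down colour map, 1.5 px/mm->  x0.3..0.9 down, y -0.4..0.4 right, 1px/mm
x0,y0=.35,-.35;S=1000
k=(P[:,0]>x0)&(P[:,0]<.9)&(P[:,1]>y0)&(P[:,1]<.4)&(P[:,2]<.2)&(P[:,2]>-.01)
o=np.argsort(P[k,2]);p=P[k][o];c=C[k][o]
img=np.zeros((550,750,3),np.uint8)
for q,cc in zip(p,c):
    a=int((q[0]-x0)*S);b=int((q[1]-y0)*S); img[max(a-1,0):a+2,max(b-1,0):b+2]=cc
cv2.imwrite('pics/top.png',img[:,:,::-1])
z=np.load('scene.npz')['im'][150:320,200:430,::-1]
cv2.imwrite('pics/crop.png',cv2.resize(z,None,fx=3.4,fy=3.4,interpolation=cv2.INTER_CUBIC))
E
```

```text
scene desk z -0.0008036535500797872
orange 13
[[0.768 0.135 0.14 ]
 [0.768 0.138 0.14 ]
 [0.77  0.135 0.139]
 [0.769 0.138 0.138]
 [0.768 0.139 0.135]
 [0.507 0.081 0.116]
 [0.51  0.08  0.115]
 [0.519 0.078 0.1  ]
 [0.525 0.084 0.08 ]
 [0.527 0.084 0.078]
 [0.529 0.083 0.077]
 [0.526 0.084 0.072]
 [0.529 0.084 0.07 ]]
side desk z -0.0007909975352600639
orange 0
[]
```

View pics/top.png

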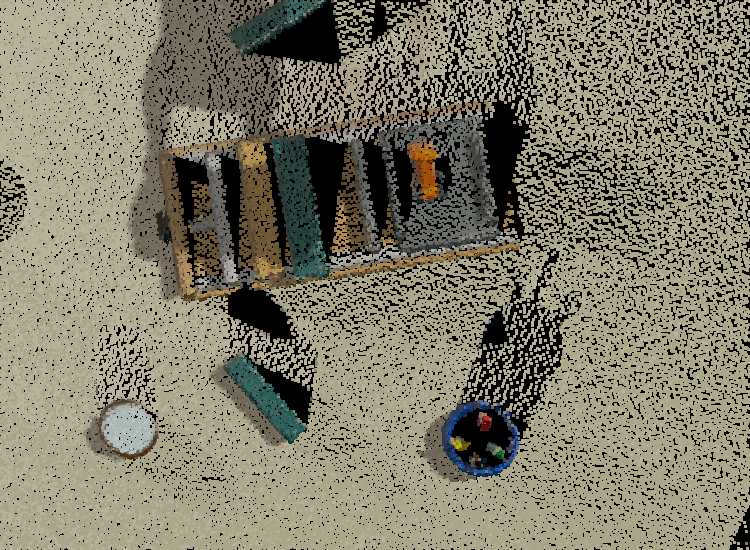

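View pics/crop.png

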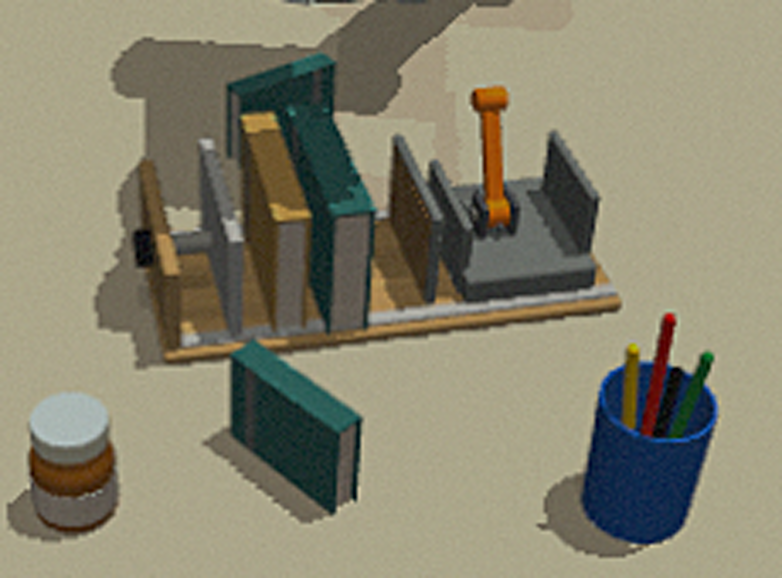

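The top map shows the rack yawed about 9°, with x running 0.45–0.65 and y from -0.19 to 0.17. The close crop confirms the choice: the large teal book is in the rack, with the tan book, lever and bookend. Now I'll fit the rack frame.

```bash
python3 - <<'E'
from h import *
z=np.load('cl.npz');P=z['P']
k=(P[:,0]>.42)&(P[:,0]<.68)&(P[:,1]>-.22)&(P[:,1]<.2)&(P[:,2]>.005)&(P[:,2]<.016)
m=np.zeros((600,900),np.uint8)
q=P[k]; m[((q[:,0]-.4)*2000).astype(int),((q[:,1]+.22)*2000).astype(int)]=255
m=cv2.morphologyEx(m,cv2.MORPH_CLOSE,np.ones((25,25)))
n,l,s,_=cv2.connectedComponentsWithStats(m);i=1+np.argmax(s[1:,4]);
pts=np.argwhere(l==i).astype(np.float32)
(c,sz,a)=cv2.minAreaRect(pts); b=cv2.boxPoints((c,sz,a))/2000+[.4,-.22]
print(np.round(b,4),np.array(sz)/2000,a)
E=[np.linalg.norm(b[(i+1)%4]-b[i]) for i in range(4)];i=int(np.argmax(E))
v=(b[(i+1)%4]-b[i])/E[i]; v*=np.sign(v[1]); yaw=np.arctan2(-v[0],v[1]); print('yaw',yaw)
x=np.array([v[1],-v[0]]); ctr=b.mean(0); O=ctr+v*.005; print('O',O)
R=np.c_[(P[:,:2]-O)@x,(P[:,:2]-O)@v,P[:,2]]
np.savez('rack.npz',O=O,yaw=yaw)
# y histograms in bands
for lo,hi,xx in((.05,.084,.04),(.072,.084,.04),(.088,.11,.06)):
    k=(abs(R[:,0])<xx)&(R[:,2]>lo)&(R[:,2]<hi)&(abs(R[:,1])<.19)
    h,e=np.histogram(R[k,1],np.arange(-.18,.19,.003)); print(lo,[(round(float(y)*1000),int(n)) for y,n in zip(e,h) if n>12])
for nm,lo,hi in(('back',.02,.084),('top',.08,.09)):
    k=(R[:,1]>.1)&(R[:,1]<.165)&(R[:,2]>(.03 if nm=='back' else .078))&(R[:,2]<.1)&(abs(R[:,0])<.055)
    print(nm,R[k].min(0),R[k].max(0),np.median(R[k],0))
C=z['C'];h=cv2.cvtColor(C[None],cv2.COLOR_RGB2HSV)[0]
k=(h[:,0]<14)&(h[:,1]>150)&(abs(R[:,0])<.08)&(R[:,1]>.05)&(R[:,1]<.14)&(R[:,2]>.06)
o=R[k];print(len(o));print(np.round(o[np.argsort(-o[:,2])][::max(1,len(o)//12)],3))
E
```

```text
[[ 0.4474  0.1457]
 [ 0.5016 -0.194 ]
 [ 0.6539 -0.1697]
 [ 0.5997  0.17  ]] [0.15418773 0.34399225] 9.07008171081543
yaw 0.15830275442697825
O [ 0.54984808 -0.00710023]
0.05 [(-180, 21), (-177, 29), (-174, 277), (-171, 78), (-168, 54), (-165, 37), (-162, 21), (-132, 21), (-129, 241), (-126, 129), (-96, 114), (-93, 25), (-60, 41), (-57, 15), (18, 129), (45, 36), (48, 61), (51, 21), (72, 20), (75, 14), (78, 31), (81, 30), (84, 22), (87, 18), (90, 18), (93, 20), (96, 20), (99, 13), (135, 15), (138, 137), (141, 184), (144, 30)]
0.072 [(-174, 83), (-171, 59), (-168, 54), (-165, 37), (-162, 21), (-129, 89), (-126, 50), (-96, 72), (-93, 24), (-60, 27), (18, 52), (78, 14), (138, 42), (141, 74)]
0.088 [(-129, 98), (-126, 120), (-123, 66), (-120, 59), (-99, 48), (-96, 283), (-93, 121), (-90, 63), (-87, 69), (-84, 63), (-81, 63), (-78, 71), (-75, 65), (-72, 41), (-63, 13), (-60, 180), (-57, 44), (18, 28), (21, 33), (24, 35), (78, 19), (81, 26)]
back [-0.05494558  0.10001718  0.03000081] [0.05477862 0.15035169 0.08729159] [0.00532951 0.14001129 0.04255807]
top [-0.04431376  0.1368828   0.07801203] [0.04641285 0.15035169 0.08729159] [0.00928807 0.14251561 0.08321839]
133
[[-0.038  0.077  0.134]
 [-0.041  0.093  0.13 ]
 [-0.026  0.083  0.128]
 [-0.025  0.091  0.125]
 [-0.033  0.074  0.122]
 [-0.027  0.082  0.116]
 [-0.021  0.081  0.107]
 [-0.02   0.087  0.099]
 [-0.018  0.092  0.09 ]
 [-0.015  0.08   0.083]
 [-0.008  0.085  0.076]
 [-0.007  0.093  0.07 ]
 [-0.003  0.091  0.06 ]]
```

```bash
cat >> h.py <<'E'
from scipy.spatial.transform import Rotation as Ro
_z=np.load('rack.npz'); O=_z['O']; yaw=float(_z['yaw'])
V=np.array([-np.sin(yaw),np.cos(yaw)]); X=np.array([np.cos(yaw),np.sin(yaw)])
def W(x,y,z): return np.r_[O+x*X+y*V,z]
def toR(p): d=np.asarray(p[:2])-O; return np.r_[d@X,d@V,p[2]]
Q=(Ro.from_euler('z',yaw)*Ro.from_quat([.70710678,.70710678,0,0])).as_quat()
def st():
    s=r.read_state(); f=np.array(s['contact_force']); return s['time_s'],toR(s['eef_pos']),np.array([f[:2]@X,f[:2]@V,f[2]])
def pr(*a):
    t,p,f=st(); print(*a,round(t,2),np.round(p*1000,1),np.round(f,1))
E
python3 - <<'E'
from h import *
command_gripper(0.0,30); print(r.tip_extent)
r.reach(W(0,.185,.18),Q); pr('above')
r.move_straight(W(0,.185,.081),speed=.12); pr('down')
hit=r.move_straight(W(0,.135,.081),speed=.03,max_force=4); pr('touch',hit)
E
```

```text
0.025
above 1.66 [  0.4 184.3 180.5] [-0.5  0.4  0. ]
down 2.63 [  0.6 184.8  81.8] [-0.5  0.4 -0.3]
touch True 3.53 [ -0.3 161.4  80.6] [-0.  -0.1  0.4]
```

```bash
python3 - <<'E'
from h import *
for y in (.155,.150,.130,.115,.105,.098):
    h=r.move_straight(W(0,y,.081),speed=.025,max_force=22); pr(y,h)
    if h: break
E
```

```text
0.155 False 3.97 [ -0.6 156.2  80.5] [ 0.2  5.6 -1.6]
0.15 False 4.32 [ -0.6 151.4  80.4] [ 0.   7.  -1.9]
0.13 False 5.27 [ -0.7 131.6  80.5] [-0.   8.9 -1.5]
0.115 False 6.02 [ -0.7 116.6  80.5] [-0.3  7.4 -0.6]
0.105 False 6.57 [ -0.7 106.7  80.5] [ 0.5  7.8 -1.6]
0.098 False 7.0 [-0.7 99.8 80.5] [-0.5  8.9 -0.2]
```

```bash
python3 - <<'E'
from h import *
y=.098
while y>.062:
    y-=.0015
    h=r.move_straight(W(0,y,.081),speed=.015,max_force=14); pr(round(y,4),h)
    if h or st()[2][1]>15.5: break
E
```

```text
0.0965 False 7.25 [-0.8 98.6 80.5] [ 0.1 11.4  0. ]
0.095 False 7.5 [-0.7 97.2 80.5] [ 0.3 10.5  0. ]
0.0935 False 7.75 [-0.8 95.8 80.5] [-0.6 10.3 -1.8]
0.092 False 8.0 [-0.8 94.3 80.5] [ 0.1 10.4 -0.4]
0.0905 False 8.25 [-0.8 92.8 80.5] [-0.5 11.7  0.4]
0.089 False 8.5 [-0.8 91.3 80.5] [ 1.3 11.4 -0.8]
0.0875 False 8.75 [-0.8 89.8 80.5] [-0.5 11.  -0.6]
0.086 False 9.0 [-0.8 88.3 80.5] [-0.  10.6 -0.4]
0.0845 False 9.25 [-0.8 86.8 80.4] [-0.8 10.4 -0.7]
0.083 False 9.5 [-0.8 85.3 80.5] [-0.2 11.1 -0.1]
0.0815 False 9.75 [-0.8 83.8 80.5] [-0.7 11.4  0.5]
0.08 False 10.0 [-0.8 82.3 80.5] [ 0.  11.6 -0.2]
0.0785 False 10.25 [-0.8 80.8 80.5] [ 0.1 10.9  0.3]
0.077 False 10.5 [-0.9 79.3 80.4] [-0.  11.7 -0.5]
0.0755 False 10.75 [-0.8 78.  80.5] [-0.3 12.  -0.3]
0.074 False 11.0 [-0.9 77.  80.5] [ 0.5 15.2  1. ]
0.0725 False 11.25 [-0.9 76.  80.5] [ 0.8 16.7  1.6]
```

```bash
python3 - <<'E'
from h import *
a,_=grab('scene');b,d=grab('side')
A=cv2.resize(a[150:270,220:390],None,fx=3.5,fy=3.5,interpolation=cv2.INTER_CUBIC)[:,:,::-1]
B=cv2.resize(b[110:260,150:330],None,fx=2.8,fy=2.8,interpolation=cv2.INTER_CUBIC)[:,:,::-1]
cv2.imwrite('pics/snA.png',A[:, :]);
c=np.zeros((600,800,3),np.uint8); 
A=cv2.resize(A,(480,340)); B=cv2.resize(B,(320,266)); c[:340,:480]=A; c[:266,480:]=B
cv2.imwrite('pics/sn.png',c[:340]); pr()
E
```

```text
11.35 [-0.8 76.  80.5] [ 0.  17.   0.9]
```

View pics/snA.png

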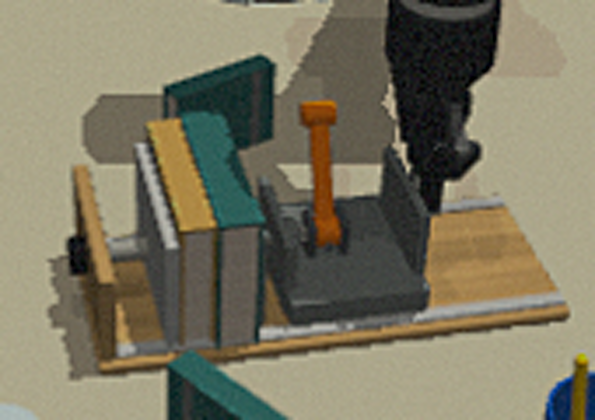

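```bash
python3 - <<'E'
from h import *
def av():
    F=[]
    for _ in range(6): r.hold(.05); F.append(st()[2])
    return np.mean(F,0).round(2), st()[1]*1000
print(av())
r.move_straight(W(0,.0715,.081),speed=.015,max_force=6); print(av())
E
```

```text
(array([ 0.23, 16.8 ,  0.45]), array([-0.84298748, 75.99138302, 80.46362996]))
(array([ 0.31, 18.96,  0.82]), array([-0.8773803 , 75.47050551, 80.46112273]))
```

Books are snug: the last 0.5 mm raised the force by 2.2 N, which matches the pad spring. Next I'll back off and flip the lever.

```bash
cat >> h.py <<'E'
_a,_b=[(Ro.from_euler('z',s*np.pi/2)*Ro.from_quat(Q)).as_quat() for s in (1,-1)]
QL=min((_a,_b),key=lambda q:0)
E
python3 - <<'E'
from h import *
r.move_straight(W(0,.1,.081),speed=.06); pr('off')
r.move_straight(W(0,.1,.21),speed=.2)
im,_=grab('scene'); cv2.imwrite('pics/rel.png',cv2.resize(im[150:270,220:390],None,fx=3.5,fy=3.5,interpolation=cv2.INTER_CUBIC)[:,:,::-1])
z=np.load('scene.npz'); import h
P=cloud('scene',z['d']);hsv=cv2.cvtColor(z['im'],cv2.COLOR_RGB2HSV)
k=(hsv[...,0]<14)&(hsv[...,1]>150)&(P[...,2]>.06)&(P[...,2]<.15)
R=np.array([toR(p) for p in P[k]]); R=R[(abs(R[:,0])<.07)&(abs(R[:,1])<.03)]; print(len(R),np.round(np.median(R,0),3)); print(np.round(R[np.argsort(-R[:,2])][::max(1,len(R)//8)],3))
for q in(_a:=h._a,h._b): print(r.solve_ik(W(-.085,.001,.17),q))
E
```

```text
off 12.82 [  0.1 100.   81. ] [1.  0.3 0.2]
81 [-0.02   0.001  0.099]
[[-0.026  0.009  0.13 ]
 [-0.027  0.009  0.124]
 [-0.025  0.001  0.117]
 [-0.024 -0.004  0.107]
 [-0.022 -0.004  0.099]
 [-0.016  0.     0.09 ]
 [-0.012 -0.     0.081]
 [-0.007  0.002  0.072]
 [-0.003 -0.004  0.061]]
[-2.06503969e-01  3.31223832e-01  1.80649589e+00 -4.44089210e-16
  1.00387293e+00 -1.93560305e+00]
[-2.06503969e-01  3.31223832e-01  1.80649589e+00 -4.44089210e-16
  1.00387293e+00  1.20598960e+00]
```

View pics/rel.png

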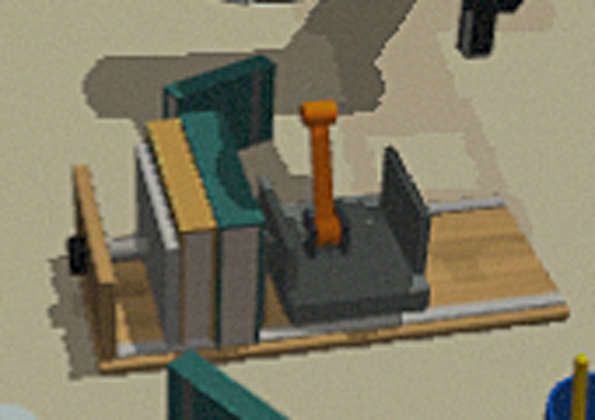

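The released view shows the bookend holding its place, the books against the plate, and the lever open at y≈+1 mm as predicted. Flipping it in small steps.

```bash
python3 - <<'E'
from h import *
import h
q=h._b
r.reach(W(-.10,.05,.21),q); 
r.move_straight(W(-.10,.001,.21),speed=.15)
r.move_straight(W(-.10,.001,.121),speed=.15); pr('down')
r.move_straight(W(-.06,.001,.121),speed=.1,max_force=8)
x=-.06; pk=0
while x<.041:
    x+=.005
    hit=r.move_straight(W(x,.001,.121),speed=.05,max_force=20); pr(round(x,3),hit)
    f=-st()[2][0]; pk=max(pk,f)
    if hit or (x>.01 and pk>4 and f<1): break
E
```

```text
down 16.17 [-99.5   1.2 121.6] [ 0.2 -0.4  0.2]
-0.055 False 16.97 [-55.3   1.1 121. ] [-1.6 -0.1  0.2]
-0.05 False 17.22 [-49.9   1.  121. ] [-2.2  0.4  0.1]
-0.045 False 17.47 [-44.9   1.  121. ] [-2.3  0.4  1.6]
-0.04 False 17.72 [-40.    1.  120.9] [-2.9  0.6  1.4]
-0.035 False 17.97 [-35.    0.9 120.9] [-2.7 -0.2  0.4]
-0.03 False 18.22 [-30.1   0.9 120.9] [-2.8 -1.4  1.6]
-0.025 False 18.47 [-25.1   0.9 121. ] [-3.  -1.5  2.8]
-0.02 False 18.72 [-20.1   1.  121. ] [-3.8  0.1  2.4]
-0.015 False 18.97 [-15.1   1.  121. ] [-4.2 -0.4  2.9]
-0.01 False 19.22 [-10.1   1.  121. ] [-4.1 -0.4  2.7]
-0.005 False 19.47 [ -6.2   1.2 120.7] [-7.4 -0.3  4.3]
-0.0 False 19.72 [ -1.7   1.3 120.2] [-7.7  0.3  1.9]
0.005 False 19.97 [  2.9   1.4 119.7] [-7.7 -0.2 -1.4]
0.01 False 20.22 [  8.    1.5 119.7] [-7.2  0.3 -1.4]
0.015 False 20.47 [ 13.6   1.3 120. ] [-5.4  0.5  0.3]
0.02 False 20.72 [ 19.5   1.2 120.5] [-3.2 -0.5  0.2]
0.025 False 20.97 [ 25.5   0.9 121.2] [-1.9  0.3 -0.1]
0.03 False 21.22 [ 31.    0.9 121.3] [-0.1  0.2  0.4]
```

Force peaked at 7.7 N and then dropped to zero at TCP x=31 mm, which is the predicted dead centre. I'll lift away and look.

```bash
python3 - <<'E'
from h import *
r.hold(.3); pr()
r.move_straight(W(.015,.001,.121),speed=.1)
r.move_straight(W(.0,.001,.24),speed=.2); r.move_straight(W(-.1,.1,.25),speed=.25); pr('away')
im,d=grab('scene'); P=cloud('scene',d);hsv=cv2.cvtColor(im,cv2.COLOR_RGB2HSV)
k=(hsv[...,0]<14)&(hsv[...,1]>150)&(P[...,2]>.04)&(P[...,2]<.16)
R=np.array([toR(p) for p in P[k]]); R=R[(abs(R[:,0])<.12)&(abs(R[:,1])<.03)]; print(len(R),np.round(R[np.argsort(-R[:,0])][::max(1,len(R)//10)],3))
cv2.imwrite('pics/end.png',cv2.resize(im[150:320,200:430],None,fx=3.4,fy=3.4,interpolation=cv2.INTER_CUBIC)[:,:,::-1])
E
```

```text
21.52 [ 30.2   1.  121.1] [-0.3 -0.5  1.3]
away 23.28 [-99.1  99.5 249.7] [ 0.7 -0.2  0.6]
85 [[ 0.012  0.008  0.045]
 [ 0.009  0.004  0.049]
 [-0.004 -0.004  0.06 ]
 [-0.01   0.007  0.082]
 [-0.013 -0.003  0.087]
 [-0.017 -0.002  0.093]
 [-0.022  0.003  0.11 ]
 [-0.024 -0.     0.1  ]
 [-0.027  0.002  0.122]
 [-0.028  0.007  0.123]
 [-0.031  0.01   0.127]]
```

View pics/end.png

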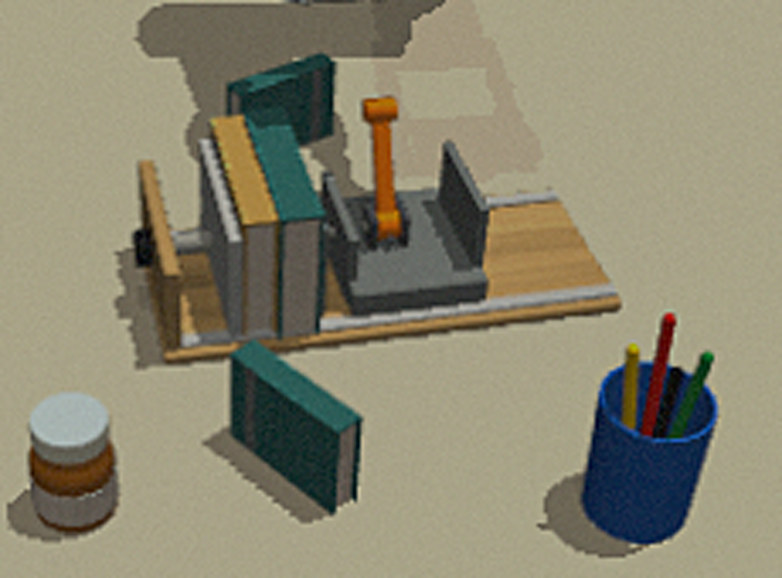

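The lever sprang back: I stopped at the torque null, just short of dead centre. I'll repeat with a lower finger and carry on to about 60°, still well short of the 80° stop.

```bash
python3 - <<'E'
from h import *
import h
q=h._b
r.move_straight(W(-.10,.001,.21),speed=.2)
r.move_straight(W(-.10,.001,.112),speed=.15)
r.move_straight(W(-.02,.001,.112),speed=.08,max_force=15); pr('mid')
x=-.02
while x<.044:
    x+=.005
    hit=r.move_straight(W(x,.001,.112),speed=.05,max_force=20); pr(round(x,3),hit)
    if hit: break
r.hold(.3); pr()
r.move_straight(W(.03,.001,.112),speed=.1)
r.move_straight(W(.0,.001,.24),speed=.2); r.move_straight(W(-.1,.1,.25),speed=.25); pr('away')
im,d=grab('scene'); P=cloud('scene',d);hsv=cv2.cvtColor(im,cv2.COLOR_RGB2HSV)
k=(hsv[...,0]<14)&(hsv[...,1]>150)&(P[...,2]>.04)&(P[...,2]<.16)
R=np.array([toR(p) for p in P[k]]); R=R[(abs(R[:,0])<.12)&(abs(R[:,1])<.03)]; print(len(R),np.round(R[np.argsort(-R[:,0])][::max(1,len(R)//10)],3))
cv2.imwrite('pics/end2.png',cv2.resize(im[150:320,200:430],None,fx=3.4,fy=3.4,interpolation=cv2.INTER_CUBIC)[:,:,::-1])
E
```

```text
mid 25.97 [-20.6   1.1 111.8] [-3.   0.1 -0.4]
-0.015 False 26.22 [-15.3   1.  111.9] [-4.   0.2 -0.7]
-0.01 False 26.47 [-10.3   1.1 111.9] [-4.2 -0.4 -0. ]
-0.005 False 26.72 [ -6.6   1.1 111.6] [-9.8 -0.8  2. ]
0.0 False 26.97 [ -2.1   1.1 111.2] [-9.4 -0.8 -0.8]
0.005 False 27.22 [  2.7   1.3 110.9] [-9.9 -1.  -1.1]
0.01 False 27.47 [  8.4   1.3 111.3] [-7.5  0.4  0.2]
0.015 False 27.72 [ 14.7   1.1 111.9] [-4.2  0.1 -0. ]
0.02 False 27.97 [ 20.9   0.9 112.4] [-1.1  0.6  0. ]
0.025 False 28.22 [ 25.9   0.9 112.3] [0.5 0.5 0.4]
0.03 False 28.47 [ 30.5   1.  112.1] [ 0.1  0.  -0.2]
0.035 False 28.72 [ 35.3   1.  112. ] [-0.  -0.3  0.1]
0.04 False 28.97 [ 40.3   1.  112. ] [-0.3  0.2  0.1]
0.045 False 29.22 [ 45.3   1.  112. ] [ 0.2 -0.2 -0.8]
29.52 [ 44.9   1.  112. ] [0.4 0.1 0.2]
away 31.34 [-99.1  99.5 249.8] [ 1.  -0.7 -0.8]
45 [[ 0.094 -0.001  0.063]
 [ 0.092 -0.003  0.059]
 [ 0.091 -0.005  0.067]
 [ 0.091 -0.005  0.058]
 [ 0.09   0.     0.066]
 [ 0.086 -0.008  0.063]
 [ 0.067 -0.003  0.06 ]
 [ 0.05  -0.001  0.059]
 [ 0.033 -0.003  0.059]
 [ 0.012 -0.002  0.046]
 [ 0.009 -0.001  0.05 ]
 [ 0.006 -0.003  0.045]]
```

View pics/end2.png

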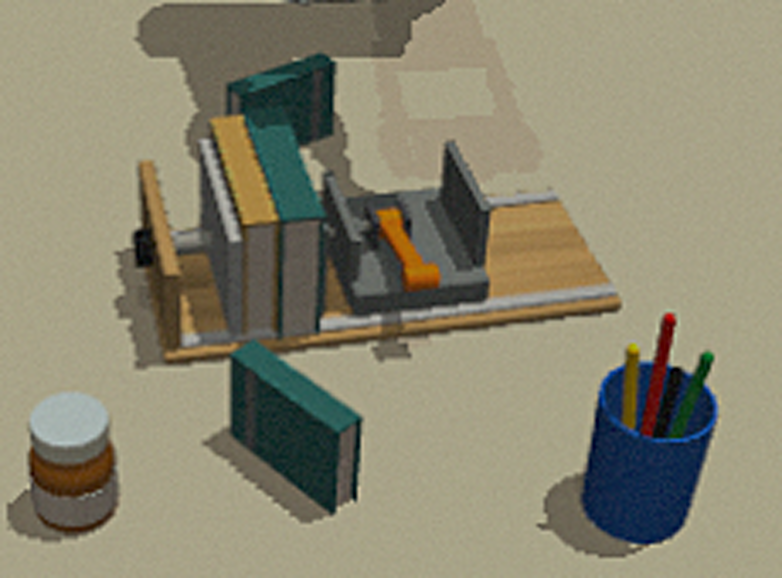

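```bash
python3 -c "
from h import *
r.hold(.5); r.finish_job(); pr()"
```

```text
the job is handed in; nothing more can be done
the job is handed in; nothing more can be done
```

The books are clamped in the rack with the lever closed, and I handed the job in at about 32 s. I don't have a verdict.

- **Bookend:** I pushed it about 81 mm, and the push force stayed around 11 N until the books met the end plate. It then rose to 19 N, and the last 0.5 mm added about 2 N, so the books were snug. That leaves the pad about 2.6 mm compressed, roughly 8 N before clamping, so the clamp is probably firmer than the nominal 8 N.
- **Lever:** My first try failed. I stopped at what I took for dead centre, and the lever sprang back open. On the second try I pushed lower and farther, with a 10 N peak, until it snapped over by itself and the force dropped to zero. I stopped short of the lever's end stop, so it was not forced.
- **Last checks:** The final picture shows both books standing against the end plate. Depth puts the lever tip at about x = +85–90 mm and 63 mm high in rack axes, which fits fully closed. The pen cup and jar look unmoved. The mug is outside that crop, but the arm never went near it. The arm was clear and touching nothing.

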